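# Pack a layer of kit cartons on the dispatch slab

## Task

First clear the culture dish off the white slab: lay it on the ring between the yellow stops of the tipping tray and let go, so that its weight tips the tray towards the reader. Then build the dispatch layer by standing every kit carton upright on the slab, each inside a printed blue outline of its own and turned to match it (any carton in any outline), and when the layer is complete press the green call button fully down and let it go.

Things in the scene. Friction and masses are not known exactly. Their poses are not given: they have to be found in the camera images.
- slab: White plastic pallet slab fixed to the bench, 208 (its x) by 242 (its y) by 14 mm high; origin at the centre of its underside. Its flat top carries five printed blue outlines, each 94 x 60 mm and 8 mm apart, in an interlocking pattern: three side by side, long sides along the slab's x, and beside them (towards -x) two end to end, long sides along its y.
- dish: Closed culture dish, orange on top with a red rim, a flat disc 60 mm in diameter and 16 mm high, 60 to 91 g; origin at the centre of its underside, z up. It starts lying flat somewhere on the slab. Grip it across its diameter from above.
- tray (a joint): Angle of the aluminium tipping tray of the dish reader: 0 rad level (its resting place, held by a light brass counterweight at its tail), 0.2 rad fully tipped, reader end down. It is balanced so that it tips by the weight of the dish alone when that lies on the ring, stays tipped while the dish is there and returns level when the dish is gone.
- tray_mark (a point): Centre of the black ring (60 mm) printed on the tray's top face, between the yellow stops. x points along the tray to the reader, z is the tray's upward normal; it tilts with the tray. It is 65 mm on the reader side of the pivot and 59 mm above the bench when level. Stops: two ridges 12 mm high, 50 mm long along x beside the ring, inner faces at y +-35 mm, so hold the dish before and behind along x.
- rocker: Fixed grey base, 400 x 120 mm, that carries the aluminium tray (225 x 90 mm) and, at its +x end, the white reader box with a dark slot. Origin under the tray's pivot axle; x points to the reader. Level, the tray's top is 59 mm above the bench and reaches from x -90 to +135 mm; a yellow lip 8 mm high crosses its end at x +130 to +135. The reader box (62 mm high) begins at x +182 mm.
- call (a joint): Travel of the green call button, 0 up to 6 mm (0.006) fully pressed; it springs back, full travel takes about 5 N.
- call_top (a point): Centre of the top of the green round call button (32 mm across), which points straight up from a grey box 70 x 70 x 30 mm; the button's top is 52 mm above the bench.
- place1 (a point): Centre of printed outline 1 on the slab's top face (long side along the slab's x, in the row of three); x of this frame points along the outline's 94 mm side, z up.
- place2 (a point): Centre of printed outline 2 on the slab's top face (long side along the slab's x, in the row of three); x of this frame points along the outline's 94 mm side, z up.
- place3 (a point): Centre of printed outline 3 on the slab's top face (long side along the slab's x, in the row of three); x of this frame points along the outline's 94 mm side, z up.
- place4 (a point): Centre of printed outline 4 on the slab's top face (long side along the slab's y, in the row of two); x of this frame points along the outline's 94 mm side, z up.
- place5 (a point): Centre of printed outline 5 on the slab's top face (long side along the slab's y, in the row of two); x of this frame points along the outline's 94 mm side, z up.
- carton1: Brown kit carton with a green band, 94 (its x) x 60 (its y) x 45 mm high, 0.13 to 0.25 kg, with a solid upright blue carrying fin on the middle of its top: 40 mm along x, 10 mm thick along y, 32 mm high (top at 77 mm). Origin at the centre of its underside, z up. All cartons are alike and either way round is the same. May be absent (None).
- carton2: Brown kit carton with a green band, 94 (its x) x 60 (its y) x 45 mm high, 0.13 to 0.25 kg, with a solid upright blue carrying fin on the middle of its top: 40 mm along x, 10 mm thick along y, 32 mm high (top at 77 mm). Origin at the centre of its underside, z up. All cartons are alike and either way round is the same. May be absent (None).
- carton3: Brown kit carton with a green band, 94 (its x) x 60 (its y) x 45 mm high, 0.13 to 0.25 kg, with a solid upright blue carrying fin on the middle of its top: 40 mm along x, 10 mm thick along y, 32 mm high (top at 77 mm). Origin at the centre of its underside, z up. All cartons are alike and either way round is the same. May be absent (None).
- carton4: Brown kit carton with a green band, 94 (its x) x 60 (its y) x 45 mm high, 0.13 to 0.25 kg, with a solid upright blue carrying fin on the middle of its top: 40 mm along x, 10 mm thick along y, 32 mm high (top at 77 mm). Origin at the centre of its underside, z up. All cartons are alike and either way round is the same. May be absent (None).
- carton5: Brown kit carton with a green band, 94 (its x) x 60 (its y) x 45 mm high, 0.13 to 0.25 kg, with a solid upright blue carrying fin on the middle of its top: 40 mm along x, 10 mm thick along y, 32 mm high (top at 77 mm). Origin at the centre of its underside, z up. All cartons are alike and either way round is the same. May be absent (None).

How it is judged:
By the outcome, as a careful person would: the job done as asked, in the order asked, and still so for the second after the job is handed in, with the robot touching nothing.
Of carton1, carton2, carton3, carton4, carton5 only 4 to 5 are there at a start; the rules pass over those that are not, and their reading is None.
At some moment in a run one of carton1, carton2, carton3, carton4, carton5 may be knocked a few centimetres aside while the robot is not near it.
Once in a run the grip may slacken for a moment while it holds something.
It also fails if it takes over 200 s, if anything falls off the work surface, if the arm or the gripper's body presses on something with over 40 N, if the wrist force passes 120 N, or if a joint passes its speed limit or range.

## Robot

A 6-joint arm with a two-finger parallel gripper is mounted at the origin on the work surface. World frame = base frame: x ahead of the robot, y to its left, z up, the work surface at z = 0. Lengths are in mm, angles in rad, forces in N, time in s.
With the tool pointing down it reaches from about 350 to 775 mm from the base axis. Payload 7.3 kg.
Tool frame: the origin (TCP) lies at the very end of the fingers, on their centre line; the grasp point (between the pads) lies 19 mm behind it; z points along the fingers, y is the line along which they close (so a half turn about z gives the same grasp; the last joint's range is limited). The gripper opens to 92 mm and grips with 3 to 60 N. Pads are 19 mm wide; open, the fingers measure 130 mm over their backs; the gripper's body (75 mm by 190 mm) begins 47 mm behind the grasp point.
Start: joints at [-1.479, 0.342, 1.524, -0, 1.275, -0.146], TCP at [123.693, -510.24, 226.741] pointing down, gripper open.
Joint ranges: [-2.53, 2.53], [-0.77, 2.02], [0.04, 2.7], [-1, 4.14], [0.28, 2.66], [-3.11, 3.11]. Speed limits (rad/s): [2.57, 2.57, 3.14, 3.14, 3.14, 3.14].

## Interface

Orientations are given as [roll, pitch, yaw] about the fixed x, y, z axes, in that order (R = Rz(yaw) Ry(pitch) Rx(roll)).
In Python, from plant import * gives the robot as it stands.
- The arm moves only by the tool arm_command, never from a script. Its arguments are lists of equal length, an entry for each row: "gripper": the finger opening in mm, from 0 to 91.8; "dp": the shift along the tool's x, y, z in units of 25 mm (1.0 is 25 mm), a list of three; "twist": the turn about the tool's z in units of 5 degrees (1.0 is 5 degrees). A call has exactly 5 rows; each row shifts and turns the commanded pose from where the row before left it, along the tool's axes as they then stand; what a row does not reach is not made up. A row lasts 1/8 s, in which the tool goes at most 62.5 mm and 10.7 degrees, less where a joint would pass 70% of its speed; a pose out of reach is approached as far as the arm can. A call is refused whole if a number of a shift passes 1 or a number of a turn 1, either way. A call with a gripper value outside its range is refused whole. The fingers move at their own pace and stop on an object; the grip force is fixed at half the most. Time passes only in rows, so rows that do not move let the fingers close, or fill a call up. It gives the time, the measured TCP pose, the force, the opening and the grip force at its end, in the units of the state.
- get_obs(): the state, without advancing time (a new reading comes with each control period).
- capture(name): name is "scene" or "side" or "wrist"; returns the picture (384x512x3 uint8, red, green, blue); there is no depth.
- get_calibration(name): a dict with "mtx" (3x3 intrinsics, pixels), "position" and "attitude" of the camera in the world; the wrist camera has in their place "mount" (4x4, takes a point from camera to tool coordinates, whose origin is the TCP and whose axes are the flange's). Camera axes: x right, y down, z forward; pixel columns grow to the right and rows downward; lengths in mm; the calibration is good to about 2 mm. A picture is of the moment at which its call begins: read the wrist's pose just before it. get_calibration takes no time and is no camera call.
- close_job(): hands the job in; it is judged then, once.
The state is a dict: "time": time; "joint_positions": joint angles; "dq": joint speeds; "tau": joint torques, N m; "tool_pos": TCP position; "tcp_rot": TCP orientation; "contact_force": force on the tool from outside, world axes, zero at the start; "moment": the same for the moment, N m; "grip_width": finger opening in mm; "finger_force": force on a finger pad.
Only numpy, scipy, OpenCV 4.12 (cv2) and the standard library are available. Lean on these libraries where they do the work, as an engineer would, in place of code of your own. Each camera call takes 0.05 s, during which the arm holds its last target. There are 200 camera calls.

## Working session

There is one attempt and no reset: what is moved stays moved. The work goes in short steps, Python scripts to look and compute and a tool call to move; the robot and the scene stay as the last step left them, time stands still between calls to the robot, and variables do not carry over. Pictures are saved under pics/ and viewed, at most 14 in all, crops included, and the job is handed in when it is done.

Besides the shell and the picture viewer there is one more tool, called after "Call:" as a command line: name --pt "numbers of a row" for each row, then --argument value for the rest. arm_command: Moves the arm, as the interface text tells. Its arguments: {"type":"object","properties":{"gripper":{"type":"array"},"dp":{"type":"array"},"twist":{"type":"array"}},"required":["gripper","dp","twist"]}

```bash
ls; mkdir -p pics; python3 - <<'E'
from plant import *
import cv2
o=get_obs();print(o)
for n in ["scene","side","wrist"]:
    c=get_calibration(n);print(n,c)
a=capture("scene");b=capture("side")
cv2.imwrite("pics/a.png",a[:,:,::-1]);cv2.imwrite("pics/b.png",b[:,:,::-1])
E
```

```text
pics
{'time': 0.0, 'joint_positions': array([-1.47901872e+00,  3.42706762e-01,  1.52505576e+00, -1.20797197e-05,
        1.27539087e+00, -1.45975610e-01]), 'dq': array([ 8.36945763e-04,  1.23185779e-03,  2.70609896e-04, -9.29617543e-05,
        9.06352150e-04,  1.96376101e-04]), 'tau': array([ 2.74768363e-04, -4.31243134e+01, -2.44217330e+01,  7.18441908e-02,
        5.60308888e-02, -1.06371911e-04]), 'tool_pos': array([ 123.63901286, -509.7975385 ,  226.03972928]), 'tcp_rot': array([-3.14004683e+00, -2.15593556e-04,  2.37756573e-01]), 'contact_force': array([ 0.16035229,  1.03529143, -0.31074701]), 'moment': array([ 0.00954695,  0.03574792, -0.01979158]), 'finger_force': 0.0, 'grip_width': 91.89875836255352}
scene {'mtx': array([[464.80682951,   0.        , 245.47867143],
       [  0.        , 464.80682951, 188.14342319],
       [  0.        ,   0.        ,   1.        ]]), 'position': array([1121.10280347, -679.85612171,  849.84191421]), 'attitude': array([-2.27039828, -0.00553327,  0.74342291])}
side {'mtx': array([[413.35736793,   0.        , 259.98970229],
       [  0.        , 413.35736793, 194.47495779],
       [  0.        ,   0.        ,   1.        ]]), 'position': array([ 112.89777586, -775.17443461,  734.22454053]), 'attitude': array([-2.22172819, -0.00241239, -0.47768722])}
wrist {'mtx': array([[266.80161708,   0.        , 259.11533488],
       [  0.        , 266.80161708, 189.94641963],
       [  0.        ,   0.        ,   1.        ]]), 'mount': array([[ 5.50891693e-04, -9.66728929e-01, -2.55802413e-01,
         6.99114281e+01],
       [ 9.99999458e-01,  7.58690073e-04, -7.13661160e-04,
        -4.37202849e-01],
       [ 8.83991641e-04, -2.55801881e-01,  9.66728822e-01,
        -1.58354074e+02],
       [ 0.00000000e+00,  0.00000000e+00,  0.00000000e+00,
         1.00000000e+00]])}
```

View pics/a.png

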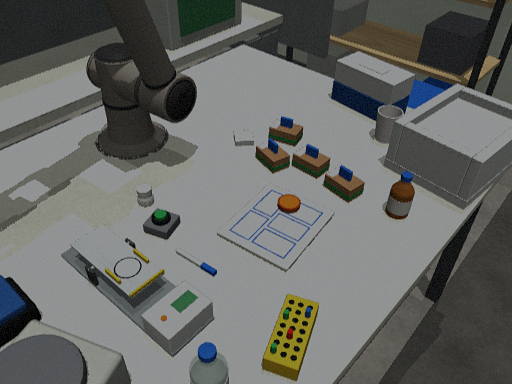

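View pics/b.png

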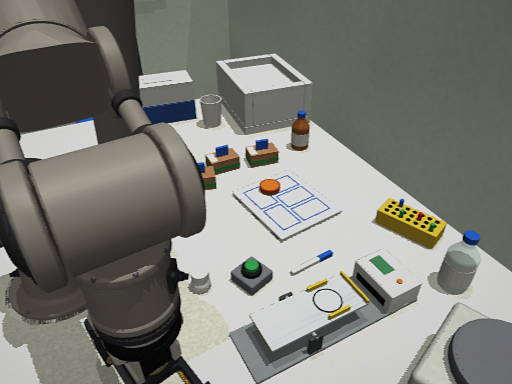

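Scene view: four cartons with fins at about (287,122), (272,146), (312,153), (345,173). The dish is at (289,203) on the slab, the ring at (127,267) and the button at (161,215).

```bash
cat > h.py <<'E'
from plant import *
import numpy as np, cv2
from scipy.spatial.transform import Rotation as Ro
def cam(n,o=None):
    c=get_calibration(n)
    if n=="wrist":
        R=Ro.from_euler('xyz',o['tcp_rot']).as_matrix();M=c['mount']
        return c['mtx'],R@M[:3,3]+o['tool_pos'],R@M[:3,:3]
    return c['mtx'],c['position'],Ro.from_euler('xyz',c['attitude']).as_matrix()
def cast(C,uv,z):
    K,p,R=C
    uv=np.atleast_2d(np.asarray(uv,float))
    d=np.c_[uv,np.ones(len(uv))]@np.linalg.inv(K).T@R.T
    return p+d*((z-p[2])/d[:,2])[:,None]
def proj(C,P):
    K,p,R=C
    q=(np.atleast_2d(P)-p)@R@K.T
    return q[:,:2]/q[:,2:]
def blobs(img,lo,hi,amin=15):
    hsv=cv2.cvtColor(img,cv2.COLOR_RGB2HSV)
    m=cv2.inRange(hsv,np.array(lo),np.array(hi))
    n,l,s,c=cv2.connectedComponentsWithStats(m)
    return [(c[i],s[i,4],s[i,:4],l==i) for i in range(1,n) if s[i,4]>=amin]
def save(img,name,crop=None,f=1):
    if crop: u0,v0,u1,v1=crop; img=img[v0:v1,u0:u1]
    cv2.imwrite(f"pics/{name}.png",cv2.resize(img[:,:,::-1],None,fx=f,fy=f,interpolation=cv2.INTER_CUBIC))
def pose():
    o=get_obs();print('t',round(o['time'],2),'tcp',o['tool_pos'].round(1),'rpy',o['tcp_rot'].round(3),'w',round(o['grip_width'],1),'F',o['contact_force'].round(1));return o
BLUE=((108,120,60),(125,255,255))
E
python3 - <<'E'
from h import *
img=capture("scene");C=cam("scene")
for nm,lo,hi,z in [("blue",*BLUE,61),("dish",(3,150,90),(14,255,255),30),("yel",(22,130,90),(34,255,255),65),("green",(55,120,60),(90,255,255),52)]:
    for c,a,s,m in blobs(img,lo,hi):
        print(nm,c.round(1),a,s,cast(C,c,z)[0].round(0))
for q in [(270,185),(334,213),(282,263),(219,231)]: print(q,cast(C,q,14)[0].round(0))
print('ring',cast(C,(127,267),59)[0].round(0))
E
```

```text
blue [425.1  91. ] 700 [407  77  46  32] [593. 835.  61.]
blue [286.4 121.9] 88 [281 117  12  11] [364. 342.  61.]
blue [273.5 144.4] 46 [268 138  10  15] [414. 218.  61.]
blue [311.7 150.7] 94 [306 144  13  14] [517. 270.  61.]
blue [346.5 173. ] 62 [341 165  12  16] [649. 250.  61.]
blue [407.1 175.9] 82 [402 171  11  12] [778. 352.  61.]
blue [263.  197.5] 18 [255 190  17  16] [548.  16.  61.]
blue [240.5 219.2] 27 [230 210  23  21] [561. -82.  61.]
blue [259.3 227.6] 22 [249 218  20  21] [613. -72.  61.]
blue [303.9 233.3] 17 [298 227  12  14] [703. -15.  61.]
blue [256.9 235.7] 21 [252 229  12  14] [627. -96.  61.]
blue [289.6 248. ] 27 [283 240  13  19] [708. -75.  61.]
blue [207.9 268.2] 94 [200 262  17  14] [ 614. -243.   61.]
blue [  8.3 298.7] 472 [  0 275  25  46] [ 372. -577.   61.]
blue [307.9 311.5] 39 [306 307   5  10] [ 842. -184.   61.]
blue [206.6 351.7] 275 [198 342  18  21] [ 756. -384.   61.]
dish [407.1 187.9] 34 [402 185  11   9] [790. 344.  30.]
dish [288.7 204.3] 59 [278 196  23  14] [593.  69.  30.]
yel [140.1 254.2] 41 [133 248  15  13] [ 476. -320.   65.]
yel [112.5 274.9] 48 [105 269  16  13] [ 480. -397.   65.]
yel [146.4 282. ] 82 [130 269  34  27] [ 548. -360.   65.]
yel [291.3 332.6] 1845 [263 294  56  77] [ 848. -247.   65.]
green [159.8 213.8] 88 [154 210  13  10] [ 393. -198.   52.]
green [183.7 300.8] 241 [171 291  26  21] [ 634. -333.   52.]
green [286.2 311.7] 24 [284 309   5   7] [ 806. -209.   52.]
green [273.4 345.3] 25 [271 343   6   6] [ 836. -285.   52.]
(270, 185) [494. 112.  14.]
(334, 213) [691. 138.  14.]
(282, 263) [700. -88.  14.]
(219, 231) [ 517. -114.   14.]
ring [ 480. -360.   59.]
```

Call:
arm_command --gripper '[91,91,91,91,91]' --pt "1 0 0" --pt "1 0 0" --pt "1 0 0" --pt "1 0 0" --pt "1 0 0" --twist '[-1,-1,-1,-1,-1]'

```text
time: 0.78
tool_pos: [238.0, -460.0, 226.4]
tcp_rot: [-3.141, -0.0, 0.677]
contact_force: [-0.3, 0.0, 1.0]
grip_width: 91.0
finger_force: 0.0
```

Call:
arm_command --gripper '[91,91,91,91,91]' --pt "1 0 0" --pt "1 0 0" --pt "1 0 0" --pt "1 0 0" --pt "1 0 0" --twist '[-1,-1,-1,-1,-1]'

```text
time: 1.4
tool_pos: [319.8, -366.6, 226.4]
tcp_rot: [-3.141, -0.0, 1.113]
contact_force: [0.2, -0.2, 0.9]
grip_width: 91.0
finger_force: 0.0
```

Call:
arm_command --gripper '[91,91,91,91,91]' --pt "1 0 0" --pt "1 0 0" --pt "1 0 0" --pt "1 0 0" --pt "0 0 0" --twist '[-1,-1,-1,-1,-1]'

```text
time: 2.02
tool_pos: [351.6, -271.6, 226.6]
tcp_rot: [-3.141, -0.001, 1.552]
contact_force: [0.1, -0.1, -1.6]
grip_width: 90.9
finger_force: 0.0
```

```bash
python3 - <<'E'
from h import *
o=pose();img=capture("wrist");C=cam("wrist",o);save(img,"w1")
np.save("w1.npy",img)
for nm,lo,hi,z in [("blue",*BLUE,61),("dish",(3,150,90),(14,255,255),30),("yel",(22,130,90),(34,255,255),71),("green",(55,120,60),(90,255,255),52)]:
    for c,a,s,m in blobs(img,lo,hi,40):
        print(nm,c.round(1),a,s,cast(C,c,z)[0].round(0))
E
```

```text
t 2.02 tcp [ 351.6 -271.6  226.6] rpy [-3.141e+00 -1.000e-03  1.552e+00] w 90.9 F [ 0.1 -0.1 -1.6]
blue [426.9 125.6] 240 [413 121  29  11] [ 552. -213.   61.]
yel [363.4 216. ] 145 [345 214  37   6] [ 482. -321.   71.]
green [290.5 114.1] 564 [278 101  26  27] [ 392. -197.   52.]
```

View pics/w1.png

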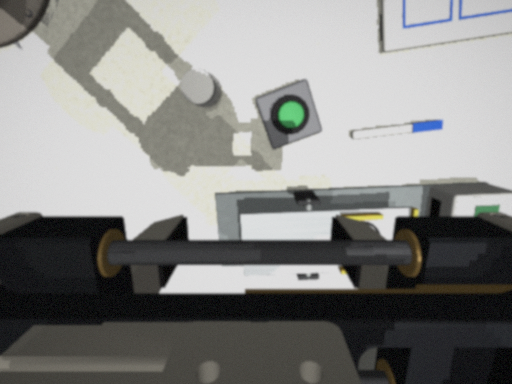

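Call:
arm_command --gripper '[91,91,91,91,91]' --pt "0.6 1 0" --pt "0.6 1 0" --pt "0.6 1 0" --pt "0.6 1 0" --pt "0.6 1 0" --twist '[0,0,0,0,0]'

```text
time: 2.7
tool_pos: [479.0, -200.9, 226.4]
tcp_rot: [-3.141, -0.0, 1.545]
contact_force: [-0.6, -0.4, 0.2]
grip_width: 90.8
finger_force: 0.0
```

Call:
arm_command --gripper '[91,91,91,91,91]' --pt "0.6 1 0" --pt "0.6 1 0" --pt "0.6 1 0" --pt "0.6 1 0" --pt "0 0 0" --twist '[0,0,0,0,0]'

```text
time: 3.32
tool_pos: [580.7, -142.9, 225.9]
tcp_rot: [-3.141, -0.0, 1.547]
contact_force: [0.3, -0.5, 0.8]
grip_width: 91.1
finger_force: 0.0
```

```bash
python3 - <<'E'
from h import *
o=pose();img=capture("wrist");C=cam("wrist",o);save(img,"w2")
np.save("w2.npy",img)
for nm,lo,hi,z in [("blue",*BLUE,14),("dish",(3,150,90),(14,255,255),30)]:
    for c,a,s,m in blobs(img,lo,hi,20):
        cnt=cv2.findContours(m.astype(np.uint8),0,2)[0][0]
        w=cast(C,cnt[:,0],z)[:,:2].astype(np.float32)
        print(nm,c.round(1),a,s,cast(C,c,z)[0].round(0),cv2.minAreaRect(w))
E
```

```text
t 3.33 tcp [ 580.7 -142.9  225.9] rpy [-3.141 -0.     1.547] w 91.1 F [ 0.3 -0.5  0.8]
blue [463.2 203.6] 79 [454 199  17  10] [ 877. -198.   14.] ((875.3265380859375, -197.40655517578125), (8.757989883422852, 26.49352264404297), 63.17851257324219)
blue [260.  217.1] 207 [248 212  25  11] [ 581. -212.   14.] ((581.3421630859375, -212.4650115966797), (36.59953689575195, 12.977629661560059), 5.405353546142578)
dish [259.1   7.1] 274 [239   0  41  14] [586.  53.  30.] ((586.0906982421875, 53.57722091674805), (13.232841491699219, 46.30778884887695), 88.66902923583984)
```

View pics/w2.png

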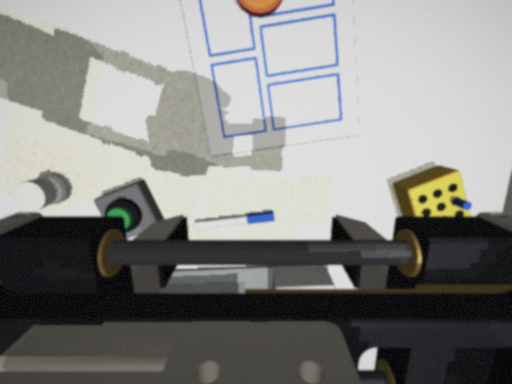

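The wrist view shows the slab (up = +y): two end-to-end outlines on the left, a row of three on the right, and the dish at (259,5). I'll step forward to see it all.

Call:
arm_command --gripper '[91,91,91,91,91]' --pt "1 0 0" --pt "1 0 0" --pt "1 0 0" --pt "1 0 0" --pt "0 0 0" --twist '[0,0,0,0,0]'

```text
time: 4.0
tool_pos: [581.4, -43.2, 226.8]
tcp_rot: [-3.141, 0.0, 1.548]
contact_force: [0.4, 0.8, -0.3]
grip_width: 90.9
finger_force: 0.0
```

```bash
cat >> h.py <<'E'
def quads(img,C,z=14.,lo=(100,60,40),hi=(130,255,255)):
    """outline interiors: holes inside blue lines -> centre, size, yaw of the long side"""
    hsv=cv2.cvtColor(img,cv2.COLOR_RGB2HSV)
    m=cv2.dilate(cv2.inRange(hsv,np.array(lo),np.array(hi)),np.ones((2,2)))
    cs,hh=cv2.findContours(m,cv2.RETR_CCOMP,cv2.CHAIN_APPROX_NONE);out=[]
    for c,k in zip(cs,hh[0]):
        if k[3]<0 or cv2.contourArea(c)<300: continue
        w=cast(C,c[:,0],z)[:,:2].astype(np.float32)
        (x,y),(a,b),t=cv2.minAreaRect(w)
        if a<b: a,b,t=b,a,t+90
        out.append((round(x,1),round(y,1),round(a,1),round(b,1),round((t+90)%180-90,1)))
    return out
E
python3 - <<'E'
from h import *
o=pose();img=capture("wrist");C=cam("wrist",o);save(img,"w3")
np.save("w3.npy",img)
for q in quads(img,C): print(q)
for c,a,s,m in blobs(img,(3,150,90),(14,255,255),100):
    print(c,s,cast(C,c,30)[0].round(1),cast(C,[(s[0],s[1]),(s[0]+s[2],s[1]+s[3])],30).round(0))
E
```

```text
t 4.0 tcp [581.4 -43.2 226.8] rpy [-3.141  0.     1.548] w 90.9 F [ 0.4  0.8 -0.3]
(644.6, -53.5, 89.6, 55.8, 6.9)
(558.0, -46.9, 89.6, 55.6, -83.1)
(636.3, 14.1, 89.6, 55.5, 7.1)
[255.88516746  70.6076555 ] [238  52  45  48] [581.4  84.5  30. ] [[560. 106.  30.]
 [615.  49.  30.]]
```

View pics/w3.png

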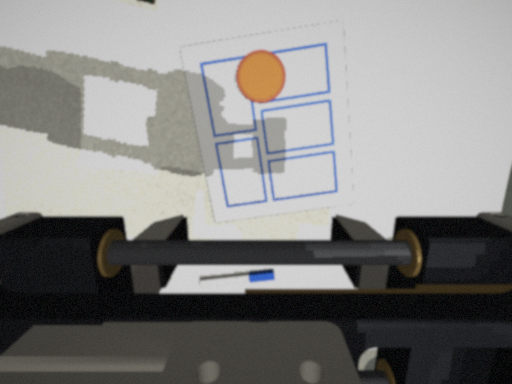

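Slab yaw is 7.0° and three outlines were measured directly; the other two follow from the pitch. The dish is at about (261,77) px.

```bash
python3 - <<'E'
from h import *
o=get_obs();C=cam("wrist",o);img=np.load("w3.npy")
h=cv2.cvtColor(img,cv2.COLOR_RGB2HSV)
m=(((h[...,0]<16)|(h[...,0]>172))&(h[...,1]>130)&(h[...,2]>60)).astype(np.uint8)
m[130:]=0;m[:30]=0
cs=max(cv2.findContours(m,0,1)[0],key=cv2.contourArea)
for z in(22,30):
  w=cast(C,cs[:,0],z)[:,:2].astype(np.float32);print(z,cv2.minEnclosingCircle(w),cv2.fitEllipse(w))
S=capture("scene");C=cam("scene");h=cv2.cvtColor(S,cv2.COLOR_RGB2HSV)
m=(((h[...,0]<16)|(h[...,0]>172))&(h[...,1]>120)&(h[...,2]>50)).astype(np.uint8)
m[:190]=0;m[225:]=0;m[:,:270]=0;m[:,310:]=0
cs=max(cv2.findContours(m,0,1)[0],key=cv2.contourArea)
w=cast(C,cs[:,0],22)[:,:2].astype(np.float32);print(cv2.minEnclosingCircle(w))
E
```

```text
22 ((587.250732421875, 77.52729797363281), 29.762449264526367) ((587.130126953125, 77.74251556396484), (57.67388153076172, 58.035369873046875), 165.403076171875)
30 ((587.1887817382812, 76.37545776367188), 29.106754302978516) ((587.07080078125, 76.58602142333984), (56.40318298339844, 56.75672149658203), 165.40235900878906)
((584.7979125976562, 81.55687713623047), 36.11844253540039)
```

Call:
arm_command --gripper '[91,91,91,91,91]' --pt "0.97 0.02 0" --pt "0.97 0.02 0.5" --pt "0.97 0.02 1" --pt "0.96 0.02 1" --pt "0.96 0.03 1" --twist '[0,0,0,0,0]'

```text
time: 4.72
tool_pos: [587.9, 76.0, 138.5]
tcp_rot: [3.141, 0.001, 1.545]
contact_force: [-0.2, -0.2, -0.8]
grip_width: 91.1
finger_force: 0.0
```

Call:
arm_command --gripper '[91,91,91,91,91]' --pt "0 0 1" --pt "0 0 1" --pt "0 0 1" --pt "0 0 0.5" --pt "0 0 0" --twist '[0,0,0,0,0]'

```text
time: 5.35
tool_pos: [587.5, 76.1, 51.1]
tcp_rot: [-3.14, 0.0, 1.546]
contact_force: [0.7, -1.0, 0.3]
grip_width: 90.8
finger_force: 0.0
```

Descend to 17 mm and close; y +1.4.

Call:
arm_command --gripper '[91,91,91,50,50]' --pt "0.05 0 0.7" --pt "0 0 0.66" --pt "0 0 0" --pt "0 0 0" --pt "0 0 0" --twist '[0,0,0,0,0]'

```text
time: 5.98
tool_pos: [588.2, 78.2, 18.2]
tcp_rot: [3.14, 0.0, 1.547]
contact_force: [0.3, 0.4, 0.8]
grip_width: 75.1
finger_force: 0.0
```

Call:
arm_command --gripper '[50,50,50,50,50]' --pt "0 0 0" --pt "0 0 0" --pt "0 0 0" --pt "0 0 -0.5" --pt "0 0 -1" --twist '[0,0,0,0,0]'

```text
time: 6.6
tool_pos: [587.0, 78.1, 55.1]
tcp_rot: [-3.139, 0.0, 1.547]
contact_force: [0.8, -0.3, -1.0]
grip_width: 59.4
finger_force: 30.0
```

Call:
arm_command --gripper '[50,50,50,50,50]' --pt "0 0 -1" --pt "0 0 -1" --pt "-0.9 -0.15 -1" --pt "-1 -0.15 -1" --pt "-1 -0.15 -0.8" --twist '[0,0,0,0,0]'

```text
time: 7.22
tool_pos: [574.8, 5.3, 177.0]
tcp_rot: [3.14, 0.0, 1.547]
contact_force: [0.3, 0.7, -0.6]
grip_width: 59.3
finger_force: 30.0
```

Call:
arm_command --gripper '[50,50,50,50,50]' --pt "-1 -0.18 0" --pt "-1 -0.18 0" --pt "-1 -0.18 0" --pt "-1 -0.18 0" --pt "-1 -0.18 0" --twist '[0,0,0,0,0]'

```text
time: 7.85
tool_pos: [549.1, -119.3, 175.9]
tcp_rot: [3.141, 0.0, 1.547]
contact_force: [0.6, -0.2, -1.6]
grip_width: 59.1
finger_force: 30.0
```

Call:
arm_command --gripper '[50,50,50,50,50]' --pt "-1 -0.18 0" --pt "-1 -0.18 0" --pt "-1 -0.18 0" --pt "-1 -0.18 0" --pt "-1 -0.18 0" --twist '[0,0,0,0,0]'

```text
time: 8.48
tool_pos: [523.6, -243.7, 175.9]
tcp_rot: [3.141, 0.0, 1.547]
contact_force: [0.8, 0.2, -0.1]
grip_width: 59.0
finger_force: 30.0
```

Call:
arm_command --gripper '[50,50,50,50,50]' --pt "-1 -0.18 0" --pt "-1 -0.18 0" --pt "-1 -0.18 0" --pt "-1 -0.18 0" --pt "-1 -0.18 0" --twist '[0,0,0,0,0]'

```text
time: 9.1
tool_pos: [498.0, -368.6, 175.6]
tcp_rot: [3.141, 0.0, 1.547]
contact_force: [0.3, 0.2, -1.8]
grip_width: 59.3
finger_force: 30.0
```

Call:
arm_command --gripper '[50,50,50,50,50]' --pt "-1 -0.18 0" --pt "-1 -0.18 0" --pt "-1 -0.18 0" --pt "-0.6 -0.18 0" --pt "0 0 0" --twist '[0,0,0,0,0]'

```text
time: 9.72
tool_pos: [477.5, -457.8, 174.8]
tcp_rot: [-3.141, -0.0, 1.545]
contact_force: [-0.1, -0.1, -1.4]
grip_width: 59.6
finger_force: 30.0
```

```bash
python3 - <<'E'
from h import *
o=pose();img=capture("wrist");C=cam("wrist",o);save(img,"w4")
np.save("w4.npy",img)
for nm,lo,hi,z in [("yel",(20,110,80),(36,255,255),71),("green",(55,120,60),(90,255,255),52)]:
    for c,a,s,m in blobs(img,lo,hi,40):
        cnt=cv2.findContours(m.astype(np.uint8),0,1)[0][0]
        w=cast(C,cnt[:,0],z)[:,:2].astype(np.float32)
        print(nm,c.round(1),a,s,cast(C,c,z)[0].round(1),np.round(np.hstack([*cv2.minAreaRect(w)]),1))
E
```

```text
t 9.72 tcp [ 477.5 -457.8  174.8] rpy [-3.141 -0.     1.545] w 59.6 F [-0.1 -0.1 -1.4]
yel [332.  83.] 549 [329  34   7 101] [ 548.2 -357.6   71. ] [ 548.3 -360.4    5.    86.4    1.4]
yel [258.7  44.9] 399 [232  40  54  11] [ 481.6 -324.3   71. ] [ 481.4 -324.4   47.3    6.     1.4]
yel [262.5 130.9] 256 [238 128  50   7] [ 483.3 -399.1   71. ] [ 483.3 -399.1   47.3    4.9    1.4]
```

View pics/w4.png

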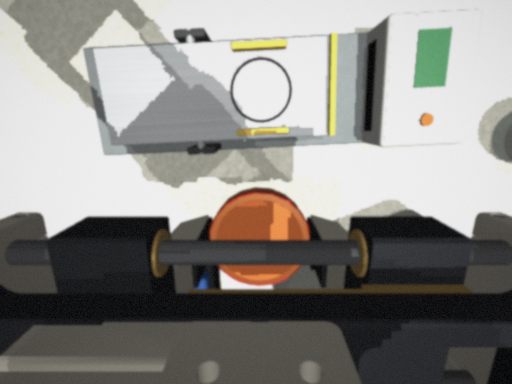

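The ring shows at (261.5,89.5) px between the stops, and the dish is held well at (259,237).

```bash
cat >> h.py <<'E'
def go(x,y,z,yaw=None):
    """turn (twist units), then shift in tool axes as they stand after the turn, in units"""
    o=pose();R=Ro.from_euler('xyz',o['tcp_rot']);p=o['tool_pos']
    tw=0
    if yaw is not None:
        d=(yaw-o['tcp_rot'][2]+np.pi/2)%np.pi-np.pi/2
        tw=-np.degrees(d)/5;R=Ro.from_euler('z',d)*R
    print('twist',round(tw,2),'then dp',(R.inv().apply(np.array([x,y,z])-p)/25).round(2))
E
python3 - <<'E'
from h import *
o=get_obs();C=cam("wrist",o);img=np.load("w4.npy")
g=img[50:128,222:302].max(2);m=((g<90)*255).astype(np.uint8)
cs=max(cv2.findContours(m,0,1)[0],key=cv2.contourArea)
w=cast(C,cs[:,0]+[222,50],59)[:,:2].astype(np.float32);c=cv2.minEnclosingCircle(w);print(c,cv2.fitEllipse(w))
go(c[0][0],c[0][1],63.5,1.595)
E
```

```text
((459.84393310546875, -374.6186218261719), 9.546738624572754) ((454.032958984375, -374.84991455078125), (7.589439392089844, 20.930421829223633), 27.922056198120117)
t 9.78 tcp [ 477.9 -456.9  175. ] rpy [-3.141e+00 -1.000e-03  1.546e+00] w 58.8 F [ 0.6  0.8 -0.9]
twist -0.56 then dp [ 3.3  -0.64  4.46]
```

```bash
python3 - <<'E'
from h import *
o=get_obs();C=cam("wrist",o)
w=cast(C,[(261.5,89.5),(231,89),(292,89),(261,56.5),(261,122.5)],59)[:,:2];print(w.round(1))
go(w[0,0],w[0,1],63.5,1.595)
E
```

```text
[[ 483.7 -359.4]
 [ 454.2 -358.2]
 [ 513.2 -359.7]
 [ 483.9 -330.2]
 [ 482.5 -390.4]]
t 9.78 tcp [ 477.9 -456.9  175. ] rpy [-3.141e+00 -1.000e-03  1.546e+00] w 58.8 F [ 0.6  0.8 -0.9]
twist -0.56 then dp [3.89 0.33 4.46]
```

Call:
arm_command --gripper '[50,50,50,50,50]' --pt "0 0 0" --pt "1 0.1 0" --pt "1 0.1 0" --pt "1 0.1 0.5" --pt "0.88 0.03 1" --twist '[-0.56,0,0,0,0]'

```text
time: 10.4
tool_pos: [485.0, -358.1, 138.7]
tcp_rot: [3.139, 0.002, 1.597]
contact_force: [0.3, 0.1, -1.0]
grip_width: 59.3
finger_force: 30.0
```

Call:
arm_command --gripper '[50,50,50,50,50]' --pt "0 0 1" --pt "0 0 1" --pt "0 0 0.4" --pt "0 0 0" --pt "0 0 0" --twist '[0,0,0,0,0]'

```text
time: 11.02
tool_pos: [484.6, -360.0, 78.8]
tcp_rot: [3.14, 0.001, 1.596]
contact_force: [0.3, 0.4, -0.7]
grip_width: 59.2
finger_force: 30.0
```

```bash
python3 - <<'E'
from h import *
go(483.5,-360,63.5,1.595)
E
```

```text
t 11.03 tcp [ 484.6 -360.    78.8] rpy [3.140e+00 1.000e-03 1.596e+00] w 59.2 F [ 0.3  0.4 -0.7]
twist 0.01 then dp [ 0.   -0.04  0.61]
```

Call:
arm_command --gripper '[50,50,50,70,78]' --pt "0 -0.04 0.4" --pt "0 0 0.2" --pt "0 0 0" --pt "0 0 0" --pt "0 0 0" --twist '[0,0,0,0,0]'

```text
time: 11.65
tool_pos: [483.2, -359.9, 63.1]
tcp_rot: [3.141, 0.001, 1.596]
contact_force: [0.4, 0.5, -0.7]
grip_width: 74.6
finger_force: 0.0
```

Call:
arm_command --gripper '[78,78,78,78,78]' --pt "0 0 0" --pt "0 0 -0.6" --pt "0 0 -1" --pt "0 0 -1" --pt "0 0 -1" --twist '[0,0,0,0,0]'

```text
time: 12.28
tool_pos: [483.2, -359.8, 154.8]
tcp_rot: [3.141, 0.001, 1.596]
contact_force: [-0.1, 0.2, 0.5]
grip_width: 78.3
finger_force: 0.0
```

Call:
arm_command --gripper '[90,90,90,90,90]' --pt "0.5 0 -1" --pt "1 0 -1" --pt "1 0 0" --pt "1 0 0" --pt "1 0 0" --twist '[0,0,0,0,0]'

```text
time: 12.9
tool_pos: [480.3, -246.4, 203.8]
tcp_rot: [3.14, 0.001, 1.595]
contact_force: [0.0, -0.3, -0.1]
grip_width: 89.5
finger_force: 0.0
```

```bash
python3 - <<'E'
from h import *
pose();b=capture("side");s=capture("scene")
C=cam("scene")
for c,a,st,m in blobs(s,*BLUE):
    w=cast(C,c,61)[0]
    if 300<w[0]<760 and w[1]>150: print(c.round(1),a,w.round(0))
save(np.vstack([b[240:370,220:450],s[220:350,40:270]]),"p5",None,2)
E
```

```text
t 12.9 tcp [ 480.3 -246.4  203.8] rpy [3.140e+00 1.000e-03 1.595e+00] w 89.5 F [ 0.  -0.3 -0.1]
[425.1  91. ] 701 [593. 835.  61.]
[286.6 121.9] 89 [364. 343.  61.]
[272.8 144.6] 67 [413. 216.  61.]
[311.7 150.7] 90 [517. 270.  61.]
[345.6 172.9] 103 [647. 249.  61.]
```

View pics/p5.png

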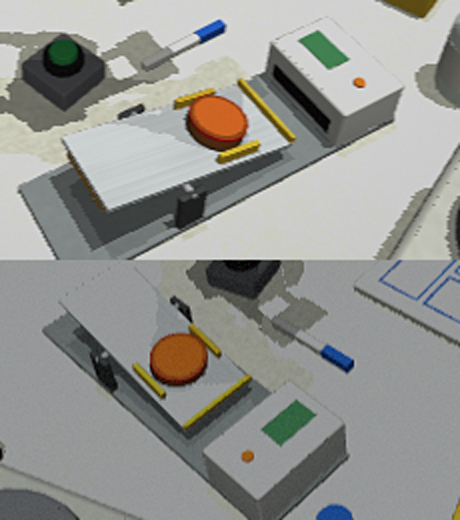

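The tray is tipped with the dish between the stops. Next I look over the cartons.

Call:
arm_command --gripper '[90,90,90,90,90]' --pt "1 0.1 -0.2" --pt "1 0.1 -0.2" --pt "1 0.1 -0.2" --pt "1 0.1 -0.2" --pt "1 0.1 -0.1" --twist '[0,0,0,0,0]'

```text
time: 13.62
tool_pos: [490.0, -121.8, 225.8]
tcp_rot: [3.141, 0.001, 1.595]
contact_force: [-0.1, 0.1, 0.1]
grip_width: 89.9
finger_force: 0.0
```

Call:
arm_command --gripper '[60,60,60,60,60]' --pt "1 0.1 0" --pt "1 0.1 0" --pt "1 0.1 0" --pt "1 0.1 0" --pt "1 0.1 0" --twist '[0,0,0,0,0]'

```text
time: 14.25
tool_pos: [499.4, 3.6, 225.5]
tcp_rot: [3.141, 0.001, 1.595]
contact_force: [-0.5, 0.6, 0.7]
grip_width: 59.8
finger_force: 0.0
```

Call:
arm_command --gripper '[60,60,60,60,60]' --pt "1 0.1 0" --pt "1 0.1 0" --pt "1 0.1 0" --pt "1 0.1 0" --pt "0 0 0" --twist '[0,0,0,0,0]'

```text
time: 14.88
tool_pos: [506.8, 104.4, 225.4]
tcp_rot: [3.141, 0.0, 1.598]
contact_force: [-0.4, 0.9, -0.2]
grip_width: 60.1
finger_force: 0.0
```

```bash
cat >> h.py <<'E'
def fins(img,C,amin=60,z=77):
    """fin tops: centre and yaw of the long side, from the blue blob cast at fin-top height"""
    for c,a,s,m in blobs(img,(108,120,50),(125,255,255),amin):
        cnt=cv2.findContours(m.astype(np.uint8),0,1)[0][0]
        w=cast(C,cnt[:,0],z)[:,:2].astype(np.float32)
        (x,y),(p,q),t=cv2.minAreaRect(w)
        if p<q:p,q,t=q,p,t+90
        print('fin px',c.round(0),a,'xy',round(x,1),round(y,1),'size',round(p,1),round(q,1),'yaw',round((t+90)%180-90,1))
E
python3 - <<'E'
from h import *
o=pose();img=capture("wrist");C=cam("wrist",o);save(img,"w6")
np.save("w6.npy",img);fins(img,C)
E
```

```text
t 14.88 tcp [506.8 104.4 225.4] rpy [3.141 0.    1.598] w 60.1 F [-0.4  0.9 -0.2]
fin px [273.  29.] 568 xy 518.4 263.3 size 38.0 14.8 yaw -0.3
fin px [391.  55.] 569 xy 642.9 242.8 size 46.5 14.5 yaw -8.5
fin px [181.  84.] 328 xy 421.4 208.7 size 42.6 8.8 yaw -14.5
```

View pics/w6.png

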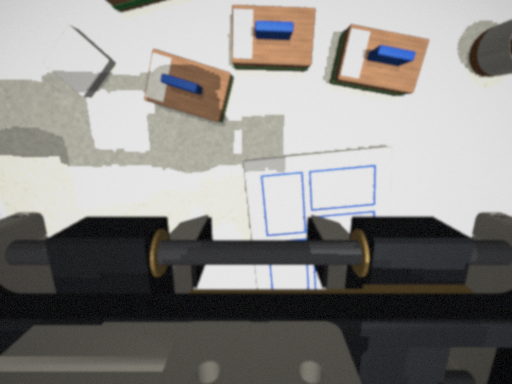

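Three cartons are in view: fin px (273,29), (391,55) and (181,84), with the fourth at the upper left edge. I'm turning to the cartons' orientation and going to the eastmost one first.

Call:
arm_command --gripper '[50,50,50,50,50]' --pt "0.67 0 0" --pt "0.67 0 0" --pt "0.67 0 0" --pt "0.67 0 0" --pt "0.67 0 0" --twist '[1,1,1,1,1]'

```text
time: 15.55
tool_pos: [519.4, 184.9, 225.3]
tcp_rot: [3.141, 0.0, 1.155]
contact_force: [-0.3, 0.2, -0.0]
grip_width: 50.0
finger_force: 0.0
```

Call:
arm_command --gripper '[50,50,50,50,50]' --pt "0.67 0 0" --pt "0.67 0 0" --pt "0.67 0 0" --pt "0.67 0 0" --pt "0.67 0 0" --twist '[1,1,1,1,1]'

```text
time: 16.18
tool_pos: [565.7, 254.0, 225.3]
tcp_rot: [3.141, 0.0, 0.719]
contact_force: [-0.1, 0.3, -0.4]
grip_width: 49.9
finger_force: 0.0
```

Call:
arm_command --gripper '[50,50,50,50,50]' --pt "0 0 0" --pt "0 0 0" --pt "0 0 0" --pt "0 0 0" --pt "0 0 0" --twist '[1,1,1,1,1]'

```text
time: 16.8
tool_pos: [565.5, 253.4, 225.2]
tcp_rot: [3.141, 0.0, 0.283]
contact_force: [0.5, 0.2, 0.8]
grip_width: 50.1
finger_force: 0.0
```

Call:
arm_command --gripper '[50,50,50,50,50]' --pt "0 0 0" --pt "0 0 0" --pt "0 0 0" --pt "0 0 0" --pt "0 0 0" --twist '[1,1,1,1,0]'

```text
time: 17.42
tool_pos: [565.3, 253.7, 225.2]
tcp_rot: [3.141, -0.0, -0.063]
contact_force: [-0.9, -0.4, -0.1]
grip_width: 50.1
finger_force: 0.0
```

```bash
cat >> h.py <<'E'
def brown(img,C,z=45):
    h=cv2.cvtColor(img,cv2.COLOR_RGB2HSV)
    m=cv2.inRange(h,np.array((5,70,60)),np.array((20,200,255)))
    n,l,s,c=cv2.connectedComponentsWithStats(m)
    for i in range(1,n):
        if s[i,4]<800: continue
        cnt=max(cv2.findContours((l==i).astype(np.uint8),0,1)[0],key=cv2.contourArea)
        w=cast(C,cnt[:,0],z)[:,:2].astype(np.float32);(x,y),(p,q),t=cv2.minAreaRect(w)
        if p<q:p,q,t=q,p,t+90
        print('brown',c[i].round(0),'xy',round(x,1),round(y,1),'size',round(p,1),round(q,1),'yaw',round((t+90)%180-90,1))
E
python3 - <<'E'
from h import *
o=pose();img=capture("wrist");C=cam("wrist",o);save(img,"w7")
fins(img,C);brown(img,C)
go(640,241,47)
E
```

```text
t 17.43 tcp [565.3 253.7 225.2] rpy [ 3.141 -0.    -0.063] w 50.1 F [-0.9 -0.4 -0.1]
fin px [262. 107.] 271 xy 648.0 245.8 size 37.2 8.4 yaw -8.2
fin px [252. 215.] 226 xy 523.3 266.6 size 42.7 8.5 yaw -3.8
fin px [299. 278.] 224 xy 433.4 209.7 size 33.3 14.0 yaw -14.1
brown [263.  96.] xy 648.2 245.6 size 91.9 57.9 yaw -8.4
brown [252. 198.] xy 521.0 267.1 size 95.5 57.9 yaw -0.9
brown [339. 284.] xy 405.2 116.3 size 270.1 45.7 yaw 86.4
t 17.48 tcp [565.3 253.9 225.2] rpy [ 3.141 -0.    -0.062] w 49.9 F [-0.3 -0.5 -0.3]
twist 0 then dp [3.01 0.33 7.13]
```

View pics/w7.png

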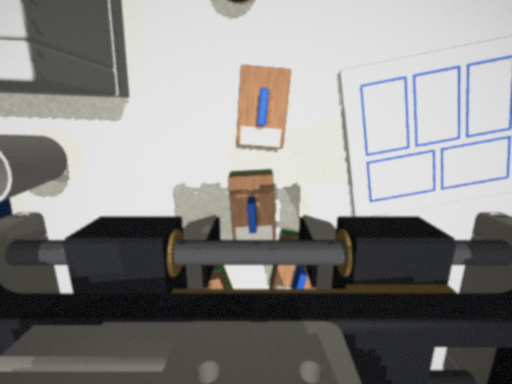

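The carton stands at px (262,107), clean from above, and all five outlines are in view on the right.

```bash
python3 - <<'E'
from h import *
o=get_obs();C=cam("wrist",o);img=cv2.imread("pics/w7.png")[:,:,::-1].copy()
for q in quads(img,C): print(q)
go(648.1,245.7,48,np.radians(-8.3))
E
```

```text
(544.2, 54.7, 89.3, 55.4, -82.9)
(557.0, -46.8, 89.1, 55.3, -82.9)
(626.8, 82.0, 89.2, 55.4, 7.0)
(635.2, 14.6, 89.2, 54.7, 7.3)
t 17.48 tcp [565.3 253.9 225.2] rpy [ 3.141 -0.    -0.062] w 49.9 F [-0.3 -0.5 -0.3]
twist 0.95 then dp [ 3.32 -0.16  7.09]
```

Call:
arm_command --gripper '[50,50,50,50,50]' --pt "0 0 0" --pt "0.9 -0.04 0.5" --pt "0.9 -0.04 1" --pt "0.9 -0.04 1" --pt "0.62 -0.04 1" --twist '[0.95,0,0,0,0]'

```text
time: 18.1
tool_pos: [648.6, 246.0, 136.7]
tcp_rot: [3.141, -0.0, -0.144]
contact_force: [0.7, -0.3, -0.2]
grip_width: 50.2
finger_force: 0.0
```

Call:
arm_command --gripper '[50,50,50,50,50]' --pt "0 0 1" --pt "0 0 1" --pt "0 0 0.3" --pt "0 0 0" --pt "0 0 0" --twist '[0,0,0,0,0]'

```text
time: 18.73
tool_pos: [648.3, 247.0, 81.7]
tcp_rot: [-3.141, -0.002, -0.145]
contact_force: [-1.0, 0.1, -0.1]
grip_width: 49.8
finger_force: 0.0
```

```bash
python3 - <<'E'
from h import *
go(648.1,245.7,48,np.radians(-8.3))
E
```

```text
t 18.73 tcp [648.3 247.   81.7] rpy [-3.141e+00 -2.000e-03 -1.450e-01] w 49.8 F [-1.   0.1 -0.1]
twist -0.0 then dp [-0.01  0.05  1.35]
```

Call:
arm_command --gripper '[50,50,0,0,0]' --pt "0 0.05 1" --pt "0 0 0.35" --pt "0 0 0" --pt "0 0 0" --pt "0 0 0" --twist '[0,0,0,0,0]'

```text
time: 19.35
tool_pos: [647.8, 245.8, 47.2]
tcp_rot: [-3.141, -0.001, -0.145]
contact_force: [-0.3, -0.6, 0.7]
grip_width: 24.5
finger_force: 0.0
```

Call:
arm_command --gripper '[0,0,0,0,0]' --pt "0 0 0" --pt "0 0 0" --pt "0 0 -0.5" --pt "0 0 -1" --pt "0 0 0" --twist '[0,0,0,0,0]'

```text
time: 19.98
tool_pos: [648.9, 246.1, 86.7]
tcp_rot: [-3.14, -0.005, -0.145]
contact_force: [-0.7, -0.3, -1.3]
grip_width: 9.5
finger_force: 30.0
```

```bash
python3 - <<'E'
from h import *
go(644,-53,90,np.radians(7))
E
```

```text
t 19.98 tcp [648.9 246.1  86.7] rpy [-3.14  -0.005 -0.145] w 9.5 F [-0.7 -0.3 -1.3]
twist -3.06 then dp [-1.65 11.85 -0.16]
```

Call:
arm_command --gripper '[0,0,0,0,0]' --pt "0 0 0" --pt "0 0 0" --pt "0 0 0" --pt "-0.14 1 0" --pt "-0.14 1 0" --twist '[-1,-1,-1.0,0,0]'

```text
time: 20.6
tool_pos: [645.8, 193.3, 83.3]
tcp_rot: [3.141, 0.001, 0.116]
contact_force: [-0.6, 0.6, -2.2]
grip_width: 10.1
finger_force: 30.0
```

Call:
arm_command --gripper '[0,0,0,0,0]' --pt "-0.14 1 0" --pt "-0.14 1 0" --pt "-0.14 1 0" --pt "-0.14 1 0" --pt "-0.14 1 0" --twist '[0,0,0,0,0]'

```text
time: 21.22
tool_pos: [643.1, 66.4, 84.0]
tcp_rot: [3.141, -0.0, 0.115]
contact_force: [0.5, 0.2, -1.6]
grip_width: 9.8
finger_force: 30.0
```

Call:
arm_command --gripper '[0,0,0,0,0]' --pt "-0.14 1 0" --pt "-0.14 1 0" --pt "-0.14 1 0" --pt "-0.14 0.8 0" --pt "0 0 0" --twist '[0,0,0,0,0]'

```text
time: 21.85
tool_pos: [640.3, -29.3, 84.0]
tcp_rot: [3.141, -0.0, 0.113]
contact_force: [-0.0, -0.1, -2.5]
grip_width: 10.2
finger_force: 30.0
```

```bash
python3 - <<'E'
from h import *
go(644,-53,61.7,np.radians(7))
o=get_obs();img=capture("wrist");C=cam("wrist",o);save(img,"w8")
brown(img,C,45+o['tool_pos'][2]-47.3)
E
```

```text
t 21.85 tcp [640.3 -29.3  84. ] rpy [ 3.141 -0.     0.113] w 10.2 F [-0.  -0.1 -2.5]
twist -0.1 then dp [0.03 0.96 0.89]
brown [259. 184.] xy 669.9 -25.2 size 59.0 39.6 yaw -83.5
```

View pics/w8.png

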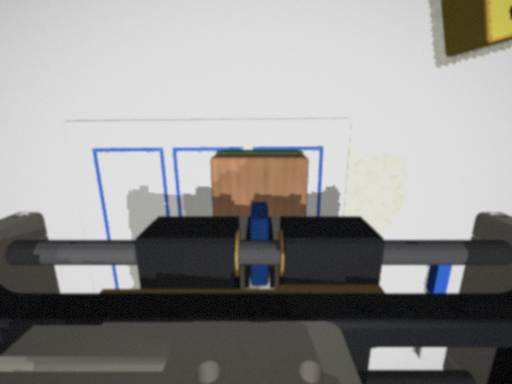

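Call:
arm_command --gripper '[0,0,0,0,0]' --pt "0 0.5 0" --pt "0 0.46 0" --pt "0 0 0.3" --pt "0 0 0.3" --pt "0 0 0" --twist '[-0.1,0,0,0,0]'

```text
time: 22.52
tool_pos: [642.6, -50.3, 67.7]
tcp_rot: [-3.141, 0.002, 0.126]
contact_force: [-0.9, 0.5, -1.1]
grip_width: 9.6
finger_force: 30.0
```

```bash
python3 - <<'E'
from h import *
go(644,-53,61.7,np.radians(7))
E
```

```text
t 22.52 tcp [642.6 -50.3  67.7] rpy [-3.141e+00  2.000e-03  1.260e-01] w 9.6 F [-0.9  0.5 -1.1]
twist 0.04 then dp [0.04 0.11 0.24]
```

Call:
arm_command --gripper '[0,0,0,0,40]' --pt "0.03 0.09 0" --pt "0 0 0.23" --pt "0 0 0" --pt "0 0 0" --pt "0 0 0" --twist '[0,0,0,0,0]'

```text
time: 23.15
tool_pos: [644.7, -53.0, 63.6]
tcp_rot: [3.141, -0.001, 0.125]
contact_force: [0.3, 0.4, 0.5]
grip_width: 16.0
finger_force: 0.0
```

Call:
arm_command --gripper '[40,40,40,40,40]' --pt "0 0 0" --pt "0 0 0" --pt "0 0 -0.6" --pt "0 0 -1" --pt "0 0 -1" --twist '[0,0,0,0,0]'

```text
time: 23.78
tool_pos: [644.7, -53.0, 130.1]
tcp_rot: [3.141, -0.001, 0.125]
contact_force: [-0.0, 1.5, 0.6]
grip_width: 39.8
finger_force: 0.0
```

Call:
arm_command --gripper '[40,40,40,40,40]' --pt "-0.6 -0.5 -1" --pt "-0.6 -0.5 -1" --pt "-0.6 -0.5 -1" --pt "-0.6 -0.5 -1" --pt "-0.6 -0.5 0" --twist '[0,0,0,0,0]'

```text
time: 24.4
tool_pos: [562.9, -0.1, 231.8]
tcp_rot: [3.14, -0.006, 0.125]
contact_force: [-0.4, 0.2, -0.1]
grip_width: 40.1
finger_force: 0.0
```

```bash
python3 - <<'E'
from h import *
o=pose();img=capture("wrist");C=cam("wrist",o);save(img,"w9")
fins(img,C,60,91);brown(img,C,59);print(quads(img,C))
E
```

```text
t 24.4 tcp [ 5.629e+02 -1.000e-01  2.318e+02] rpy [ 3.14  -0.006  0.125] w 40.1 F [-0.4  0.2 -0.1]
fin px [315. 115.] 389 xy 645.1 -49.5 size 36.7 11.9 yaw 9.9
fin px [407. 175.] 276 xy 592.3 -166.2 size 29.3 12.4 yaw 6.1
fin px [ 45. 186.] 673 xy 527.2 245.1 size 41.8 26.9 yaw -0.1
brown [309. 104.] xy 644.7 -50.6 size 91.2 60.2 yaw 7.1
brown [ 65. 172.] xy 526.0 249.8 size 89.8 67.8 yaw -0.2
[(556.9, -46.9, 89.8, 54.5, -82.8), (544.0, 54.8, 89.6, 54.5, -82.8), (635.2, 14.4, 88.0, 55.7, 7.2), (626.6, 82.0, 88.0, 55.7, 7.2)]
```

View pics/w9.png

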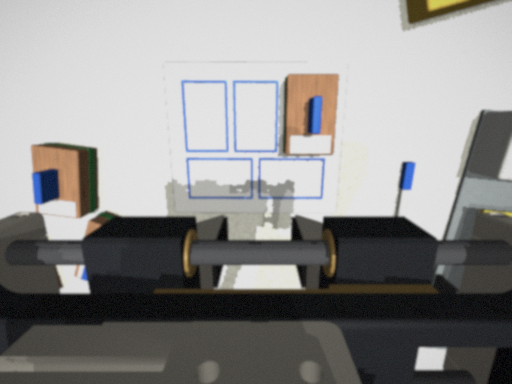

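Carton A covers its outline neatly. Next is the middle carton.

Call:
arm_command --gripper '[50,50,50,50,50]' --pt "0 0 0" --pt "0 0 0" --pt "-0.5 -1 0" --pt "-0.5 -1 0" --pt "-0.5 -1 0" --twist '[0.9,0.9,0,0,0]'

```text
time: 25.08
tool_pos: [527.1, 76.3, 228.8]
tcp_rot: [3.141, -0.001, -0.032]
contact_force: [0.1, -0.1, 0.7]
grip_width: 50.3
finger_force: 0.0
```

Call:
arm_command --gripper '[50,50,50,50,50]' --pt "-0.5 -1 0" --pt "-0.5 -1 0" --pt "-0.5 -1 0" --pt "-0.5 -1 0" --pt "-0.5 -1 0" --twist '[0,0,0,0,0]'

```text
time: 25.7
tool_pos: [468.6, 203.5, 228.9]
tcp_rot: [-3.141, -0.001, -0.032]
contact_force: [0.0, -0.3, -1.0]
grip_width: 49.7
finger_force: 0.0
```

Call:
arm_command --gripper '[50,50,50,50,50]' --pt "-0.5 -1 0" --pt "-0.3 -1 0" --pt "0 -0.5 0" --pt "0 0 0" --pt "0 0 0" --twist '[0,0,0,0,0]'

```text
time: 26.32
tool_pos: [451.0, 265.1, 228.1]
tcp_rot: [3.141, 0.0, -0.032]
contact_force: [-0.4, -0.2, 0.6]
grip_width: 50.1
finger_force: 0.0
```

```bash
python3 - <<'E'
from h import *
o=pose();img=capture("wrist");C=cam("wrist",o)
fins(img,C);brown(img,C)
print(quads(img,C))
E
```

```text
t 26.32 tcp [451.  265.1 228.1] rpy [ 3.141  0.    -0.032] w 50.1 F [-0.4 -0.2  0.6]
fin px [256. 122.] 258 xy 518.7 266.9 size 37.0 8.0 yaw -1.8
fin px [304. 201.] 288 xy 422.2 212.6 size 39.9 12.4 yaw -14.9
brown [256. 110.] xy 519.0 267.0 size 91.2 58.2 yaw -0.5
brown [302. 186.] xy 420.9 210.7 size 92.1 60.4 yaw -14.3
brown [207. 216.] xy 384.0 342.4 size 63.9 62.4 yaw 14.5
[(544.5, 54.3, 89.0, 55.2, -82.8)]
```

Call:
arm_command --gripper '[50,50,50,50,50]' --pt "0.7 -0.03 0.4" --pt "0.7 -0.03 1" --pt "0.7 -0.03 1" --pt "0.61 -0.02 1" --pt "0 0 1" --twist '[-0.2,0,0,0,0]'

```text
time: 27.0
tool_pos: [520.4, 266.4, 116.2]
tcp_rot: [3.141, -0.0, -0.015]
contact_force: [-0.3, -0.1, -0.1]
grip_width: 50.1
finger_force: 0.0
```

Call:
arm_command --gripper '[50,50,50,50,50]' --pt "0 0 1" --pt "0 0 0.5" --pt "0 0 0" --pt "0 0 0" --pt "0 0 0" --twist '[0,0,0,0,0]'

```text
time: 27.62
tool_pos: [519.1, 267.5, 81.7]
tcp_rot: [-3.141, -0.002, -0.014]
contact_force: [0.0, -0.4, 0.4]
grip_width: 49.7
finger_force: 0.0
```

```bash
python3 - <<'E'
from h import *
go(518.9,267,48,np.radians(-0.8))
E
```

```text
t 27.62 tcp [519.1 267.5  81.7] rpy [-3.141e+00 -2.000e-03 -1.400e-02] w 49.7 F [ 0.  -0.4  0.4]
twist -0.0 then dp [-0.01  0.02  1.35]
```

Call:
arm_command --gripper '[50,50,0,0,0]' --pt "0 0 1" --pt "0 0 0.35" --pt "0 0 0" --pt "0 0 0" --pt "0 0 0" --twist '[0,0,0,0,0]'

```text
time: 28.25
tool_pos: [518.9, 267.5, 47.7]
tcp_rot: [-3.141, -0.001, -0.014]
contact_force: [-0.2, 0.9, -0.7]
grip_width: 24.5
finger_force: 0.0
```

Call:
arm_command --gripper '[0,0,0,0,0]' --pt "0 0 0" --pt "0 0 0" --pt "0 0 -0.5" --pt "0 0 -1" --pt "0 0 0" --twist '[0,0,0,0,0]'

```text
time: 28.88
tool_pos: [519.8, 267.9, 86.6]
tcp_rot: [-3.14, -0.004, -0.014]
contact_force: [-0.9, 0.0, -1.7]
grip_width: 9.6
finger_force: 30.0
```

Call:
arm_command --gripper '[0,0,0,0,0]' --pt "0 0 0" --pt "0 0 0" --pt "0 0 0" --pt "0 0 0" --pt "0 0 0" --twist '[-0.8,-0.75,0,0,0]'

```text
time: 29.5
tool_pos: [518.3, 267.3, 84.2]
tcp_rot: [3.141, 0.0, 0.12]
contact_force: [0.4, 0.5, -1.5]
grip_width: 10.0
finger_force: 30.0
```

```bash
python3 - <<'E'
from h import *
go(635.7,14.4,86,np.radians(7))
E
```

```text
t 29.5 tcp [518.3 267.3  84.2] rpy [3.141 0.    0.12 ] w 10.0 F [ 0.4  0.5 -1.5]
twist -0.02 then dp [ 3.43 10.61 -0.07]
```

Call:
arm_command --gripper '[0,0,0,0,0]' --pt "0.33 1 0" --pt "0.33 1 0" --pt "0.33 1 0" --pt "0.33 1 0" --pt "0.33 1 0" --twist '[0,0,0,0,0]'

```text
time: 30.12
tool_pos: [574.8, 147.4, 84.4]
tcp_rot: [3.142, 0.0, 0.12]
contact_force: [0.1, 0.3, -1.0]
grip_width: 10.0
finger_force: 30.0
```

Call:
arm_command --gripper '[0,0,0,0,0]' --pt "0.33 1 0" --pt "0.33 1 0" --pt "0.33 1 0" --pt "0.33 1 0" --pt "0.33 1 0" --twist '[0,0,0,0,0]'

```text
time: 30.75
tool_pos: [630.8, 28.2, 84.4]
tcp_rot: [3.142, 0.0, 0.121]
contact_force: [0.1, 0.8, -2.3]
grip_width: 9.9
finger_force: 30.0
```

Call:
arm_command --gripper '[0,0,0,0,0]' --pt "0.13 0.3 0" --pt "0 0.3 0" --pt "0 0 0.4" --pt "0 0 0.2" --pt "0 0 0" --twist '[0,0,0,0,0]'

```text
time: 31.38
tool_pos: [634.8, 15.3, 68.6]
tcp_rot: [-3.141, 0.002, 0.122]
contact_force: [0.4, -0.5, -1.9]
grip_width: 9.8
finger_force: 30.0
```

```bash
python3 - <<'E'
from h import *
go(635.5,14.4,62.2,np.radians(7))
E
```

```text
t 31.38 tcp [634.8  15.3  68.6] rpy [-3.141e+00  2.000e-03  1.220e-01] w 9.8 F [ 0.4 -0.5 -1.9]
twist -0.01 then dp [0.02 0.04 0.26]
```

Call:
arm_command --gripper '[0,0,0,0,40]' --pt "0.02 0.03 0.15" --pt "0 0 0.1" --pt "0 0 0" --pt "0 0 0" --pt "0 0 0" --twist '[0,0,0,0,0]'

```text
time: 32.0
tool_pos: [636.4, 13.8, 63.6]
tcp_rot: [3.141, -0.001, 0.121]
contact_force: [-0.5, -0.1, -0.0]
grip_width: 16.1
finger_force: 0.0
```

Call:
arm_command --gripper '[40,40,40,40,40]' --pt "0 0 0" --pt "0 0 0" --pt "0 0 -0.6" --pt "0 0 -1" --pt "0 0 -1" --twist '[0,0,0,0,0]'

```text
time: 32.62
tool_pos: [636.3, 13.9, 130.0]
tcp_rot: [3.141, -0.001, 0.121]
contact_force: [0.0, -0.4, 0.6]
grip_width: 40.1
finger_force: 0.0
```

Call:
arm_command --gripper '[50,50,50,50,50]' --pt "0 0 -1" --pt "0 0 -1" --pt "0 0 -1" --pt "0 0 -1" --pt "-1 -0.4 0" --twist '[1,1,1,1,0.28]'

```text
time: 33.25
tool_pos: [615.7, 28.5, 231.5]
tcp_rot: [-3.141, -0.006, -0.256]
contact_force: [-0.1, 0.1, -1.0]
grip_width: 50.1
finger_force: 0.0
```

Call:
arm_command --gripper '[50,50,50,50,50]' --pt "-1 -0.4 0" --pt "-1 -0.4 0" --pt "-1 -0.4 0" --pt "-1 -0.4 0" --pt "-1 -0.4 0" --twist '[0,0,0,0,0]'

```text
time: 33.88
tool_pos: [504.9, 109.5, 229.5]
tcp_rot: [-3.141, -0.002, -0.253]
contact_force: [0.0, -0.1, -0.3]
grip_width: 50.3
finger_force: 0.0
```

Call:
arm_command --gripper '[50,50,50,50,50]' --pt "-1 -0.4 0" --pt "-1 -0.4 0" --pt "-1 -0.4 0" --pt "-1 -0.4 0" --pt "-1 -0.4 0" --twist '[0,0,0,0,0]'

```text
time: 34.5
tool_pos: [396.4, 189.1, 229.4]
tcp_rot: [-3.141, -0.002, -0.253]
contact_force: [0.3, 0.4, -0.1]
grip_width: 49.8
finger_force: 0.0
```

Call:
arm_command --gripper '[50,50,50,50,50]' --pt "-1 -0.4 0" --pt "-0.8 -0.4 0" --pt "0 0 0" --pt "0 0 0" --pt "0 0 0" --twist '[0,0,0,0,0]'

```text
time: 35.12
tool_pos: [359.0, 218.9, 228.4]
tcp_rot: [-3.142, -0.001, -0.253]
contact_force: [-0.4, 0.2, 0.8]
grip_width: 49.8
finger_force: 0.0
```

```bash
python3 - <<'E'
from h import *
o=pose();img=capture("wrist");C=cam("wrist",o)
fins(img,C);brown(img,C)
s=capture("scene");save(s,"s10",(180,90,440,285),2);np.save("s10.npy",s)
E
```

```text
t 35.12 tcp [359.  218.9 228.4] rpy [-3.142e+00 -1.000e-03 -2.530e-01] w 49.8 F [-0.4  0.2  0.8]
fin px [255. 128.] 244 xy 418.5 210.2 size 37.5 8.0 yaw -14.5
fin px [166. 196.] 428 xy 367.7 333.8 size 36.8 18.6 yaw 15.1
brown [255. 116.] xy 418.5 209.7 size 89.8 58.2 yaw -14.5
brown [170. 180.] xy 367.2 336.4 size 90.9 64.9 yaw 13.3
```

View pics/s10.png

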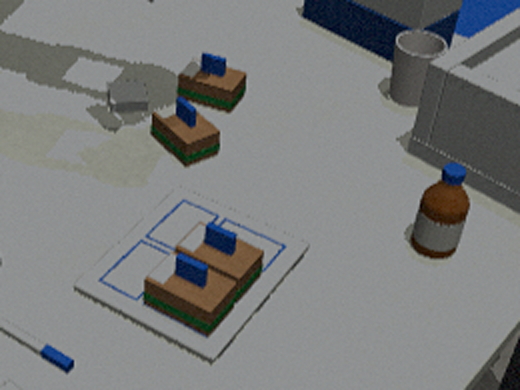

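Two cartons stand side by side in their outlines, and two remain.

Call:
arm_command --gripper '[50,50,50,50,50]' --pt "0.6 -0.08 0.4" --pt "0.6 -0.08 1" --pt "0.6 -0.08 1" --pt "0.59 -0.01 1" --pt "0 0 1" --twist '[0,0,0,0,0]'

```text
time: 35.85
tool_pos: [419.5, 209.7, 116.4]
tcp_rot: [3.141, -0.0, -0.254]
contact_force: [-0.7, -0.0, 0.0]
grip_width: 50.1
finger_force: 0.0
```

Call:
arm_command --gripper '[50,50,50,50,50]' --pt "0 0 1" --pt "0 0 0.5" --pt "0 0 0" --pt "0 0 0" --pt "0 0 0" --twist '[0,0,0,0,0]'

```text
time: 36.48
tool_pos: [418.4, 210.6, 81.5]
tcp_rot: [-3.141, -0.002, -0.253]
contact_force: [-0.1, -0.7, -0.5]
grip_width: 49.8
finger_force: 0.0
```

```bash
python3 - <<'E'
from h import *
go(418.5,210,48,np.radians(-14.5))
E
```

```text
t 36.48 tcp [418.4 210.6  81.5] rpy [-3.141e+00 -2.000e-03 -2.530e-01] w 49.8 F [-0.1 -0.7 -0.5]
twist 0.01 then dp [0.01 0.02 1.34]
```

Call:
arm_command --gripper '[50,50,0,0,0]' --pt "0 0 1" --pt "0 0 0.34" --pt "0 0 0" --pt "0 0 0" --pt "0 0 0" --twist '[0,0,0,0,0]'

```text
time: 37.1
tool_pos: [418.2, 210.5, 47.8]
tcp_rot: [-3.141, -0.001, -0.253]
contact_force: [-0.2, 0.1, -0.5]
grip_width: 24.5
finger_force: 0.0
```

Call:
arm_command --gripper '[0,0,0,0,0]' --pt "0 0 0" --pt "0 0 0" --pt "0 0 -0.5" --pt "0 0 -1" --pt "0 0 0" --twist '[0,0,0,0,0]'

```text
time: 37.72
tool_pos: [419.0, 210.8, 86.4]
tcp_rot: [-3.139, -0.004, -0.253]
contact_force: [-0.4, -0.4, -1.6]
grip_width: 9.9
finger_force: 30.0
```

Call:
arm_command --gripper '[0,0,0,0,0]' --pt "0 0 0" --pt "0 0 0" --pt "0 0 0" --pt "0 0 0" --pt "0 0 0" --twist '[-1,-1,-1,-1,-0.3]'

```text
time: 38.35
tool_pos: [417.3, 210.2, 84.1]
tcp_rot: [3.141, 0.001, 0.123]
contact_force: [0.3, 0.2, -1.8]
grip_width: 9.8
finger_force: 30.0
```

```bash
python3 - <<'E'
from h import *
go(627,81.9,86,np.radians(7))
E
```

```text
t 38.35 tcp [417.3 210.2  84.1] rpy [3.141e+00 1.000e-03 1.230e-01] w 9.8 F [ 0.3  0.2 -1.8]
twist 0.01 then dp [ 7.7   6.12 -0.08]
```

Call:
arm_command --gripper '[0,0,0,0,0]' --pt "0.97 0.7 0" --pt "0.97 0.7 0" --pt "0.97 0.7 0" --pt "0.97 0.7 0" --pt "0.97 0.7 0" --twist '[0,0,0,0,0]'

```text
time: 38.98
tool_pos: [549.3, 137.8, 84.1]
tcp_rot: [3.142, 0.001, 0.121]
contact_force: [0.5, 0.7, -2.6]
grip_width: 9.7
finger_force: 30.0
```

Call:
arm_command --gripper '[0,0,0,0,0]' --pt "0.97 0.7 0" --pt "0.97 0.7 0" --pt "0.7 0.7 0" --pt "0.21 0.3 0" --pt "0 0.18 0" --twist '[0,0,0,0,0]'

```text
time: 39.6
tool_pos: [626.9, 82.9, 84.1]
tcp_rot: [-3.141, 0.001, 0.122]
contact_force: [0.1, 0.6, -1.7]
grip_width: 10.0
finger_force: 30.0
```

Call:
arm_command --gripper '[0,0,0,0,0]' --pt "0 0 0" --pt "0 0 0.4" --pt "0 0 0.2" --pt "0 0 0" --pt "0 0 0" --twist '[0,0,0,0,0]'

```text
time: 40.22
tool_pos: [627.5, 83.2, 69.7]
tcp_rot: [3.142, -0.0, 0.123]
contact_force: [0.4, -0.1, -1.0]
grip_width: 9.8
finger_force: 30.0
```

```bash
python3 - <<'E'
from h import *
go(627,81.9,62.2,np.radians(7))
E
```

```text
t 40.23 tcp [627.5  83.2  69.7] rpy [ 3.142 -0.     0.123] w 9.8 F [ 0.4 -0.1 -1. ]
twist 0.01 then dp [-0.02  0.05  0.3 ]
```

Call:
arm_command --gripper '[0,0,0,0,40]' --pt "-0.02 0.04 0.2" --pt "0 0 0.09" --pt "0 0 0" --pt "0 0 0" --pt "0 0 0" --twist '[0,0,0,0,0]'

```text
time: 40.85
tool_pos: [627.4, 82.0, 62.8]
tcp_rot: [3.141, -0.001, 0.123]
contact_force: [0.5, 0.1, 0.4]
grip_width: 15.7
finger_force: 0.0
```

Call:
arm_command --gripper '[40,40,40,40,40]' --pt "0 0 0" --pt "0 0 0" --pt "0 0 -0.6" --pt "0 0 -1" --pt "0 0 -1" --twist '[0,0,0,0,0]'

```text
time: 41.48
tool_pos: [627.3, 82.0, 129.3]
tcp_rot: [3.141, -0.001, 0.123]
contact_force: [0.7, -0.1, 0.0]
grip_width: 39.4
finger_force: 0.0
```

Call:
arm_command --gripper '[50,50,50,50,50]' --pt "0 0 -1" --pt "0 0 -1" --pt "-0.8 -1 -1" --pt "-0.8 -1 -1" --pt "-0.8 -1 0" --twist '[-0.7,-0.6,0,0,0]'

```text
time: 42.1
tool_pos: [551.6, 141.6, 231.0]
tcp_rot: [3.141, -0.006, 0.236]
contact_force: [0.8, 0.7, -0.1]
grip_width: 50.2
finger_force: 0.0
```

Call:
arm_command --gripper '[50,50,50,50,50]' --pt "-0.85 -1 0" --pt "-0.85 -1 0" --pt "-0.85 -1 0" --pt "-0.85 -1 0" --pt "-0.85 -1 0" --twist '[0,0,0,0,0]'

```text
time: 42.72
tool_pos: [417.9, 238.2, 228.7]
tcp_rot: [-3.141, -0.002, 0.236]
contact_force: [-0.4, -0.6, -0.3]
grip_width: 50.0
finger_force: 0.0
```

Call:
arm_command --gripper '[50,50,50,50,50]' --pt "-0.85 -1 0" --pt "-0.85 -1 0" --pt "-0.85 -1 0" --pt "-0.85 -1 0" --pt "-0.2 -0.3 0" --twist '[0,0,0,0,0]'

```text
time: 43.35
tool_pos: [304.9, 321.9, 228.6]
tcp_rot: [-3.141, -0.002, 0.238]
contact_force: [0.4, 0.2, 0.6]
grip_width: 49.9
finger_force: 0.0
```

Call:
arm_command --gripper '[50,50,50,50,50]' --pt "0 0 0" --pt "0 0 0" --pt "0 0 0" --pt "0 0 0" --pt "0 0 0" --twist '[0,0,0,0,0]'

```text
time: 43.98
tool_pos: [306.2, 320.9, 227.3]
tcp_rot: [3.141, 0.0, 0.236]
contact_force: [-0.7, 0.5, 0.8]
grip_width: 50.1
finger_force: 0.0
```

```bash
python3 - <<'E'
from h import *
o=pose();img=capture("wrist");C=cam("wrist",o)
fins(img,C);brown(img,C)
E
```

```text
t 43.98 tcp [306.2 320.9 227.3] rpy [3.141 0.    0.236] w 50.1 F [-0.7  0.5  0.8]
fin px [256. 126.] 257 xy 365.7 340.0 size 37.2 7.9 yaw 13.5
brown [256. 115.] xy 366.0 340.4 size 90.7 58.1 yaw 14.6
```

Call:
arm_command --gripper '[50,50,50,50,50]' --pt "0.6 -0.08 0.4" --pt "0.6 -0.08 1" --pt "0.6 0 1" --pt "0.6 0 1" --pt "0.1 0 1" --twist '[-0.14,0,0,0,0]'

```text
time: 44.65
tool_pos: [367.2, 340.4, 115.6]
tcp_rot: [3.141, -0.0, 0.248]
contact_force: [-0.9, -0.1, -0.2]
grip_width: 50.3
finger_force: 0.0
```

Call:
arm_command --gripper '[50,50,50,50,50]' --pt "0 0 1" --pt "0 0 0.5" --pt "0 0 0" --pt "0 0 0" --pt "0 0 0" --twist '[0,0,0,0,0]'

```text
time: 45.28
tool_pos: [366.2, 340.5, 80.8]
tcp_rot: [-3.141, -0.002, 0.248]
contact_force: [0.3, 0.5, -0.3]
grip_width: 50.1
finger_force: 0.0
```

```bash
python3 - <<'E'
from h import *
go(365.9,340.2,48,np.radians(14.2))
E
```

```text
t 45.27 tcp [366.2 340.5  80.8] rpy [-3.141e+00 -2.000e-03  2.480e-01] w 50.1 F [ 0.3  0.5 -0.3]
twist 0.01 then dp [-0.02  0.01  1.31]
```

Call:
arm_command --gripper '[50,50,0,0,0]' --pt "0 0 1" --pt "0 0 0.31" --pt "0 0 0" --pt "0 0 0" --pt "0 0 0" --twist '[0,0,0,0,0]'

```text
time: 45.9
tool_pos: [366.0, 340.4, 47.8]
tcp_rot: [-3.141, -0.001, 0.248]
contact_force: [0.5, 0.4, 0.3]
grip_width: 24.5
finger_force: 0.0
```

Call:
arm_command --gripper '[0,0,0,0,0]' --pt "0 0 0" --pt "0 0 0" --pt "0 0 -0.5" --pt "0 0 -1" --pt "0 0 0" --twist '[0,0,0,0,0]'

```text
time: 46.52
tool_pos: [366.8, 340.9, 86.5]
tcp_rot: [-3.14, -0.004, 0.248]
contact_force: [0.1, 0.1, -1.6]
grip_width: 10.0
finger_force: 30.0
```

Call:
arm_command --gripper '[0,0,0,0,0]' --pt "0 0 0" --pt "0 0 0" --pt "0 0 0" --pt "0 0 0" --pt "0 0 0" --twist '[-1,-1,-1,-1,-1]'

```text
time: 47.15
tool_pos: [365.2, 339.8, 83.9]
tcp_rot: [-3.142, 0.001, 0.688]
contact_force: [-0.2, 0.4, -1.8]
grip_width: 10.1
finger_force: 30.0
```

Call:
arm_command --gripper '[0,0,0,0,0]' --pt "0 0 0" --pt "0 0 0" --pt "0 0 0" --pt "0 0 0" --pt "0 0 0" --twist '[-1,-1,-1,-1,-1]'

```text
time: 47.78
tool_pos: [365.2, 339.8, 83.9]
tcp_rot: [-3.141, 0.001, 1.124]
contact_force: [-0.1, 1.0, -2.5]
grip_width: 9.7
finger_force: 30.0
```

Call:
arm_command --gripper '[0,0,0,0,0]' --pt "0 0 0" --pt "0 0 0" --pt "0 0 0" --pt "0 0 0" --pt "0 0 0" --twist '[-1,-1,-1,-1,-1]'

```text
time: 48.4
tool_pos: [365.3, 339.8, 83.9]
tcp_rot: [-3.141, 0.001, 1.56]
contact_force: [-0.2, -1.0, -1.6]
grip_width: 9.9
finger_force: 30.0
```

Call:
arm_command --gripper '[0,0,0,0,0]' --pt "0 0 0" --pt "0 0 0" --pt "0 0 0" --pt "0 0 0" --pt "0 0 0" --twist '[-0.8,-0.8,0,0,0]'

```text
time: 49.02
tool_pos: [365.6, 340.0, 84.5]
tcp_rot: [-3.141, 0.0, 1.696]
contact_force: [0.6, 0.4, -1.2]
grip_width: 9.8
finger_force: 30.0
```

```bash
python3 - <<'E'
from h import *
go(544.5,54.5,86,np.radians(97))
E
```

```text
t 49.02 tcp [365.6 340.   84.5] rpy [-3.141  0.     1.696] w 9.8 F [ 0.6  0.4 -1.2]
twist 0.04 then dp [-12.21   5.71  -0.06]
```

Call:
arm_command --gripper '[0,0,0,0,0]' --pt "-1 0.4 0" --pt "-1 0.4 0" --pt "-1 0.4 0" --pt "-1 0.4 0" --pt "-1 0.4 0" --twist '[0,0,0,0,0]'

```text
time: 49.65
tool_pos: [431.4, 221.6, 84.7]
tcp_rot: [3.141, 0.0, 1.696]
contact_force: [-0.5, -0.1, -1.9]
grip_width: 9.8
finger_force: 30.0
```

Call:
arm_command --gripper '[0,0,0,0,0]' --pt "-1 0.45 0" --pt "-1 0.45 0" --pt "-1 0.45 0" --pt "-1 0.45 0" --pt "-1 0.45 0" --twist '[0,0,0,0,0]'

```text
time: 50.28
tool_pos: [502.9, 104.6, 84.7]
tcp_rot: [3.141, 0.0, 1.696]
contact_force: [-0.5, 0.2, -1.3]
grip_width: 9.6
finger_force: 30.0
```

Call:
arm_command --gripper '[0,0,0,0,0]' --pt "-1 0.4 0" --pt "-0.8 0.4 0" --pt "-0.4 0.4 0" --pt "0 0.2 0" --pt "0 0 0" --twist '[0,0,0,0,0]'

```text
time: 50.9
tool_pos: [544.1, 55.9, 84.5]
tcp_rot: [-3.141, -0.0, 1.697]
contact_force: [0.3, 1.1, -1.5]
grip_width: 9.7
finger_force: 30.0
```

```bash
python3 - <<'E'
from h import *
go(544.5,54.5,62.2,np.radians(97))
E
```

```text
t 50.9 tcp [544.1  55.9  84.5] rpy [-3.141 -0.     1.697] w 9.7 F [ 0.3  1.1 -1.5]
twist 0.05 then dp [-0.06  0.01  0.89]
```

Call:
arm_command --gripper '[0,0,0,0,0]' --pt "-0.05 0 0.4" --pt "0 0 0.3" --pt "0 0 0.18" --pt "0 0 0" --pt "0 0 0" --twist '[0.05,0,0,0,0]'

```text
time: 51.52
tool_pos: [544.4, 54.0, 62.8]
tcp_rot: [3.141, 0.0, 1.693]
contact_force: [-0.5, 0.1, -1.4]
grip_width: 9.9
finger_force: 30.0
```

Call:
arm_command --gripper '[40,40,40,40,40]' --pt "0 0 0" --pt "0 0 0" --pt "0 0 0" --pt "0 0 -0.6" --pt "0 0 -1" --twist '[0,0,0,0,0]'

```text
time: 52.15
tool_pos: [544.0, 54.1, 103.4]
tcp_rot: [-3.14, -0.0, 1.693]
contact_force: [0.9, -0.2, -0.6]
grip_width: 39.7
finger_force: 0.0
```

Call:
arm_command --gripper '[40,40,40,40,40]' --pt "0 0 -1" --pt "0 0 -1" --pt "-0.8 0.3 -1" --pt "-0.8 0.3 -1" --pt "-0.8 0.3 -1" --twist '[0,0,0,0,0]'

```text
time: 52.78
tool_pos: [574.1, -3.3, 229.9]
tcp_rot: [3.14, 0.0, 1.693]
contact_force: [0.5, 0.8, -0.4]
grip_width: 39.9
finger_force: 0.0
```

Call:
arm_command --gripper '[40,40,40,40,40]' --pt "-0.8 0.1 0" --pt "-0.9 0 0" --pt "0 0 0" --pt "0 0 0" --pt "0 0 0" --twist '[0,0,0,0,0]'

```text
time: 53.4
tool_pos: [581.3, -44.0, 227.4]
tcp_rot: [-3.141, -0.0, 1.693]
contact_force: [-0.1, 0.4, -0.5]
grip_width: 40.2
finger_force: 0.0
```

```bash
python3 - <<'E'
from h import *
o=pose();img=capture("wrist");C=cam("wrist",o);save(img,"w11")
fins(img,C,60,91);brown(img,C,59);print(quads(img,C))
E
```

```text
t 53.4 tcp [581.3 -44.  227.4] rpy [-3.141 -0.     1.693] w 40.2 F [-0.1  0.4 -0.5]
fin px [316.  69.] 449 xy 626.1 81.1 size 39.9 10.4 yaw 7.0
fin px [236.  88.] 341 xy 546.1 53.1 size 37.1 9.2 yaw -83.0
fin px [314. 136.] 306 xy 634.7 15.0 size 40.3 8.5 yaw 7.0
fin px [311. 193.] 367 xy 643.0 -48.0 size 39.1 14.4 yaw 9.1
fin px [245. 274.] 206 xy 579.9 -161.8 size 28.8 11.2 yaw 7.1
brown [322.  74.] xy 627.3 82.3 size 92.4 59.0 yaw 7.0
brown [238.  79.] xy 545.9 53.5 size 90.1 57.8 yaw -83.0
brown [318. 133.] xy 635.9 14.4 size 92.4 60.1 yaw 7.0
brown [316. 184.] xy 644.5 -50.0 size 92.2 59.9 yaw 7.1
brown [359. 289.] xy 708.8 -189.3 size 280.1 11.2 yaw 7.1
[(557.7, -46.4, 88.8, 55.1, -82.9)]
```

View pics/w11.png

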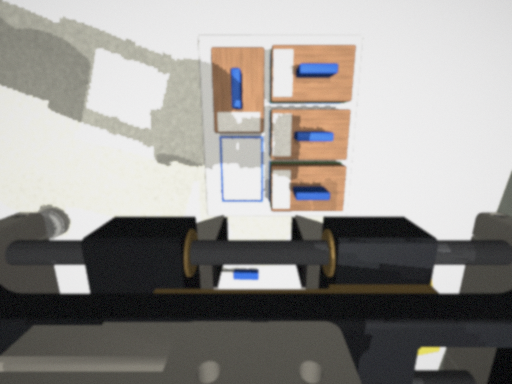

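All four cartons match their outlines within about 1.5 mm. Now the button.

Call:
arm_command --gripper '[0,0,0,0,0]' --pt "-0.6 -1 0" --pt "-0.6 -1 0" --pt "-0.6 -1 0" --pt "-0.6 -1 0" --pt "-0.6 -1 0" --twist '[0,0,0,0,0]'

```text
time: 54.08
tool_pos: [465.9, -134.3, 227.8]
tcp_rot: [3.141, 0.0, 1.693]
contact_force: [-0.7, -0.5, 0.2]
grip_width: 0.7
finger_force: 0.0
```

Call:
arm_command --gripper '[0,0,0,0,0]' --pt "-0.6 -1 0" --pt "-0.6 -1 0.5" --pt "-0.6 -1 1" --pt "-0.37 -0.26 1" --pt "0 0 1" --twist '[0,0,0,0,0]'

```text
time: 54.7
tool_pos: [392.1, -198.4, 139.8]
tcp_rot: [3.141, 0.001, 1.692]
contact_force: [0.2, 0.0, 0.5]
grip_width: 0.3
finger_force: 0.0
```

Call:
arm_command --gripper '[0,0,0,0,0]' --pt "0 0 1" --pt "0 0 1" --pt "0 0 0.8" --pt "0 0 0" --pt "0 0 0" --twist '[0,0,0,0,0]'

```text
time: 55.32
tool_pos: [392.8, -198.2, 70.9]
tcp_rot: [3.141, 0.001, 1.693]
contact_force: [-0.7, 0.1, 0.9]
grip_width: 0.1
finger_force: 0.0
```

```bash
python3 - <<'E'
from h import *
go(392,-197.5,46,None)
C=cam("scene");s=capture("scene");fins(s,C,60,91)
E
```

```text
t 55.33 tcp [ 392.8 -198.2   70.9] rpy [3.141e+00 1.000e-03 1.693e+00] w 0.1 F [-0.7  0.1  0.9]
twist 0 then dp [ 0.03 -0.03  1.  ]
fin px [424.  92.] 755 xy 594.6 757.5 size 268.3 113.3 yaw 85.1
fin px [407. 176.] 89 xy 791.6 310.2 size 48.6 25.5 yaw -62.8
fin px [271. 185.] 93 xy 554.9 40.2 size 63.1 23.6 yaw -55.5
fin px [304. 194.] 142 xy 635.0 69.6 size 49.0 37.0 yaw 8.3
fin px [289. 208.] 146 xy 642.8 3.3 size 49.6 36.0 yaw 7.2
fin px [275. 224.] 158 xy 653.0 -61.4 size 51.2 33.2 yaw 6.8
fin px [208. 268.] 103 xy 633.5 -259.8 size 39.4 15.9 yaw 6.5
fin px [  9. 301.] 520 xy 396.3 -571.2 size 123.1 43.5 yaw -25.4
fin px [207. 352.] 289 xy 771.0 -394.4 size 39.7 32.0 yaw -42.9
```

Call:
arm_command --gripper '[0,0,0,0,0]' --pt "0 0 0.6" --pt "0 0 0.2" --pt "0 0 0.1" --pt "0 0 0.08" --pt "0 0 0" --twist '[0,0,0,0,0]'

```text
time: 56.0
tool_pos: [392.5, -198.1, 46.2]
tcp_rot: [3.141, 0.001, 1.693]
contact_force: [-1.1, 0.2, 5.1]
grip_width: 0.3
finger_force: 2.7
```

Call:
arm_command --gripper '[0,0,0,0,0]' --pt "0 0 0.04" --pt "0 0 0" --pt "0 0 0" --pt "0 0 0" --pt "0 0 0" --twist '[0,0,0,0,0]'

```text
time: 56.62
tool_pos: [392.5, -198.1, 46.0]
tcp_rot: [3.141, 0.001, 1.693]
contact_force: [-3.1, 2.6, 16.2]
grip_width: 0.4
finger_force: 8.0
```

Fully down: 16 N against the stop. I'll let it go and raise the arm.

Call:
arm_command --gripper '[0,0,0,0,0]' --pt "0 0 -0.3" --pt "0 0 -0.8" --pt "0 0 -1" --pt "0 0 -1" --pt "0 0 -1" --twist '[0,0,0,0,0]'

```text
time: 57.25
tool_pos: [392.3, -198.1, 148.2]
tcp_rot: [3.141, 0.0, 1.693]
contact_force: [0.0, -0.0, -0.3]
grip_width: 0.7
finger_force: 0.0
```

Call:
arm_command --gripper '[0,0,0,0,0]' --pt "0 0 -1" --pt "0 0 -1" --pt "0 0 0" --pt "0 0 0" --pt "0 0 0" --twist '[0,0,0,0,0]'

```text
time: 57.88
tool_pos: [391.8, -197.7, 196.2]
tcp_rot: [-3.14, -0.001, 1.693]
contact_force: [-0.0, -1.3, 0.5]
grip_width: 0.7
finger_force: 0.0
```

```bash
python3 - <<'E'
from h import *
pose();s=capture("scene");save(s,"s12",(40,100,440,380),1.9)
E
```

```text
t 57.88 tcp [ 391.8 -197.7  196.2] rpy [-3.140e+00 -1.000e-03  1.693e+00] w 0.7 F [-0.  -1.3  0.5]
```

View pics/s12.png

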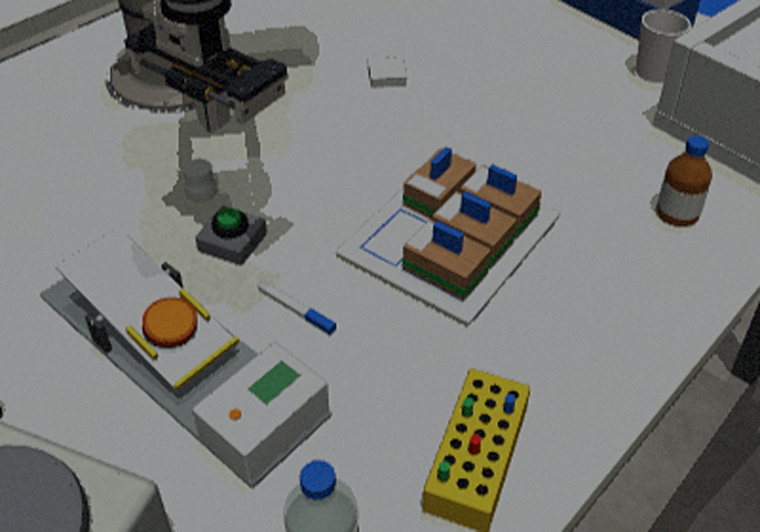

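The dish sits on the tipped tray, four cartons stand in their outlines and the button is back up. I'm handing in.

```bash
python3 -c "
from plant import *
print(close_job())"
```

```text
the job is handed in; nothing more can be done
None
```

The job is done and handed in at about 58 s: the dish tips the tray, the four cartons in the scene (no fifth seen) stand in their outlines within about 2 mm by camera, and the call button was pressed fully and let go.

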